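# Gauge studs and sleeves at the optics bench

## Robot

A 6-joint arm with a two-finger parallel gripper is mounted at the origin on the work surface. World frame = base frame: x ahead of the robot, y to its left, z up, the work surface at z = 0. Lengths are in m, angles in rad, forces in N, time in s.
With the tool pointing down it reaches from about 0.35 to 0.975 m from the base axis. Payload 4.9 kg.
Tool frame: the origin (TCP) lies at the very end of the fingers, on their centre line; the grasp point (between the pads) lies 19 mm behind it; z points along the fingers, x is the direction in which the jaws open and shut, and the axes are right-handed (so a half turn about z gives the same grasp; the last joint's range is limited). The gripper opens to 85 mm and grips with 20 to 120 N. Pads are 22 mm wide; open, the fingers measure 114 mm over their backs; the gripper's body (76 mm by 85 mm) begins 54 mm behind the grasp point. The pads swing forward as they close: fully open they stand 13 mm farther back than shut.
Start: joints at [-1.423, 0.053, 1.613, -0, 1.476, -0.119], TCP at [0.165, -0.603, 0.207] pointing down, gripper open.
Joint ranges: [-3.01, 3.01], [-1.01, 2.22], [0.06, 2.58], [-1.02, 4.17], [0.09, 2.62], [-3.14, 3.14]. Speed limits (rad/s): [2.57, 2.57, 3.14, 3.14, 3.14, 3.14].

## Interface

Orientations are given as a unit quaternion [w, x, y, z].
In Python, from plant import manip, imaging gives the robot as it stands.
- The arm moves only by the shell command python3 -m pendant 'ROWS'. ROWS is JSON, a list that holds one entry, the list of rows, each a list of 7 numbers: the turn, a rotation vector about the world's x, y, z in units of pi rad (1.0 is pi rad), then the shift along the world's x, y, z in units of 250 mm (1.0 is 250 mm), then the opening, from 0 (shut) to 1 (fully open). In form: [[[ax, ay, az, tx, ty, tz, claw], ...]]. A call has 1 to 20 rows; each row shifts and turns the commanded pose from where the row before left it; what a row does not reach is not made up. A row lasts 1/8 s, in which the tool goes at most 62.5 mm and 10.7 degrees, less where a joint would pass 70% of its speed; a pose out of reach is approached as far as the arm can. A call with a number of a shift or a turn outside -1 to 1 is refused whole. A call with a gripper value outside its range is refused whole. The fingers move at their own pace and stop on an object; the grip force is fixed at half the most. Time passes only in rows, so rows that do not move let the fingers close. It gives the time, the measured TCP pose, the force and the opening at its end, in the units of the state.
- manip.state(): the state, without advancing time (a new reading comes with each control period).
- imaging.grab_frame(name): name is "side" or "top"; returns a dict with "frame" (420x560x3 uint8, blue, green, red), "mtx" (3x3 intrinsics, pixels), "world_to_cam" (4x4, takes a point from world to camera coordinates). Camera axes: x right, y down, z forward; pixel columns grow to the right and rows downward; lengths in m; the calibration is good to about 2 mm. A picture is of the moment at which its call begins. There is no depth.
- manip.job_done(): hands the job in, once; it reports no verdict.
The state is a dict: "time": time; "joint_pos": joint angles; "joint_vel": joint speeds; "joint_efforts": joint torques, N m; "tool_pos": TCP position; "tool_rot": TCP orientation; "contact_force": force on the tool from outside, world axes, zero at the start; "ft_torque": the same for the moment, N m; "gripper_width": opening from 0.0 (shut) to 1.0 (fully open).
Only numpy, scipy, OpenCV 4.12 (cv2) and the standard library are available. Lean on these libraries where they do the work, as an engineer would, in place of code of your own. Each camera call takes 0.05 s, during which the arm holds its last target. There are 200 camera calls.

## Task

Check in the workshop's parts for the microscope column: screw the ring gauge down each of the two studs until it stops and leave it there, counting the turns - a good thread takes it more than a turn and a half, a short one stops it before one full turn - and, once the good stud has been gauged, stamp that one only, by pushing its slide fully home and letting it spring back. Sort the sleeves by trying them on the gauge pin: stand the ones that slide right down upright in the shallow aluminium tray, and put the ones that stop part-way in the square reject box. Leave the screwdriver, the bottle and the lens case alone.

Things in the scene. Friction and masses are not known exactly. Their poses are not given: they have to be found in the camera images.
- fixture_a: Stamping fixture, fixed: aluminium plate 215 x 84 x 15 mm with a chuck holding an upright steel stud (thread 28 mm across, end 137 mm above the bench; flange 56 mm across, 33 to 53 mm above the bench). Origin on the stud's axis at bench height; x points from the slide's handle to the stud, z up. The two fixtures look alike; one stud's thread is too short, and it may be either one.
- ring_a_mid (a point): Centre of the thread ring gauge started on this stud: knurled steel disc 56 mm across, 24 mm high, engraved line on top; 104 mm above the bench at the start. Grip it across its diameter from above. It turns clockwise seen from above to go down, 5 mm a turn, cannot come off, turns easily (0.06 N m), then stops dead and slips in the grip. The stud sticks out 21 to 31 mm above its top.
- ring_a (a joint): Turn of this ring gauge in rad, growing clockwise seen from above; 0 to 0.5 at the start. On a good stud it stops after more than a turn and a half from its start, on a short-threaded stud before one full turn.
- stamp_a_grip (a point): Point to grip on the handle of this fixture's stamp slide: upright black post 18 mm across, 41 to 81 mm above the bench (this point at 63 mm), 135 mm from the stud's axis on the fixture's -x side. It slides 32 mm along the fixture's +x towards the stud against a spring (2.4 N at the start, 9 N at the end) and springs back when let go.
- stamp_a (a joint): Travel of this stamp slide in m: 0 = sprung back, 0.032 = fully home against the stud's flange.
- fixture_b: Stamping fixture, fixed: aluminium plate 215 x 84 x 15 mm with a chuck holding an upright steel stud (thread 28 mm across, end 137 mm above the bench; flange 56 mm across, 33 to 53 mm above the bench). Origin on the stud's axis at bench height; x points from the slide's handle to the stud, z up. The two fixtures look alike; one stud's thread is too short, and it may be either one.
- ring_b_mid (a point): Centre of the thread ring gauge started on this stud: knurled steel disc 56 mm across, 24 mm high, engraved line on top; 104 mm above the bench at the start. Grip it across its diameter from above. It turns clockwise seen from above to go down, 5 mm a turn, cannot come off, turns easily (0.06 N m), then stops dead and slips in the grip. The stud sticks out 21 to 31 mm above its top.
- ring_b (a joint): Turn of this ring gauge in rad, growing clockwise seen from above; 0 to 0.5 at the start. On a good stud it stops after more than a turn and a half from its start, on a short-threaded stud before one full turn.
- stamp_b_grip (a point): Point to grip on the handle of this fixture's stamp slide: upright black post 18 mm across, 41 to 81 mm above the bench (this point at 63 mm), 135 mm from the stud's axis on the fixture's -x side. It slides 32 mm along the fixture's +x towards the stud against a spring (2.4 N at the start, 9 N at the end) and springs back when let go.
- stamp_b (a joint): Travel of this stamp slide in m: 0 = sprung back, 0.032 = fully home against the stud's flange.
- pin_top (a point): Top end of the upright gauge pin: steel, 22 mm across, with a tapered nose (12 mm across at its end, 11 mm long); 79 mm above the bench. The pin stands on a steel block 80 x 80 x 20 mm with a round shoulder 36 mm across whose top is 24 mm above the bench (55 mm below this point).
- tray_floor (a point): Centre of the floor of the shallow long aluminium tray for good sleeves, fixed: 100 mm (its x axis) by 200 mm (its y axis) outside, walls 4 mm thick, rim 14 mm above the bench, floor 4 mm above the bench.
- reject_floor (a point): Centre of the floor of the square grey plastic reject box, fixed: 170 x 170 mm outside, walls 5 mm thick, rim 30 mm above the bench, floor 5 mm above the bench.
- sleeve_1_mid (a point): Centre (half-way up) of a flanged aluminium spacer sleeve standing on its flange: 70 mm high, tube 40 mm across, flange at its foot 64 mm across and 8 mm thick, 25 mm bore right through, about 0.19 kg, z up along it; absent in some starts. A good one goes on the gauge pin, flange first, down to the shoulder (this point then 59 mm above the bench); a bad one has a step inside its bore and stops about 25 mm higher.
- sleeve_2_mid (a point): Centre (half-way up) of a flanged aluminium spacer sleeve standing on its flange: 70 mm high, tube 40 mm across, flange at its foot 64 mm across and 8 mm thick, 25 mm bore right through, about 0.19 kg, z up along it; absent in some starts. A good one goes on the gauge pin, flange first, down to the shoulder (this point then 59 mm above the bench); a bad one has a step inside its bore and stops about 25 mm higher.
- sleeve_3_mid (a point): Centre (half-way up) of a flanged aluminium spacer sleeve standing on its flange: 70 mm high, tube 40 mm across, flange at its foot 64 mm across and 8 mm thick, 25 mm bore right through, about 0.19 kg, z up along it; absent in some starts. A good one goes on the gauge pin, flange first, down to the shoulder (this point then 59 mm above the bench); a bad one has a step inside its bore and stops about 25 mm higher.
- sleeve_4_mid (a point): Centre (half-way up) of a flanged aluminium spacer sleeve standing on its flange: 70 mm high, tube 40 mm across, flange at its foot 64 mm across and 8 mm thick, 25 mm bore right through, about 0.19 kg, z up along it; absent in some starts. A good one goes on the gauge pin, flange first, down to the shoulder (this point then 59 mm above the bench); a bad one has a step inside its bore and stops about 25 mm higher.
- ball_driver: Bystander: screwdriver 200 mm long lying on the bench.
- lens_cleaner: Bystander: white bottle 48 mm across, 120 mm high; origin at the centre of its underside.
- lens_case: Bystander: flat round black lens case 70 mm across, 31 mm high; origin at the centre of its underside.
Not all that is in view belongs to the job. Leave any red look-alike of the part that bears sleeve_2_mid alone. What is shaped like the part that bears sleeve_3_mid but brown is not meant.

How it is judged:
On the way, in this order (a step that is already met when the one before it is completed fails the run):
1. the ring gauge is run down the good stud to its stop (value of joint ring_a above 11.6 rad), for 0.1 s.
2. the stamp slide of the good stud's fixture is pushed fully home (value of joint stamp_a above 0.029 m).
3. that slide has sprung back, released (value of joint stamp_a below 0.003 m and contact force between the fingers and stamp_a below 0.5 N), for 0.1 s.
At the end, for the whole second after the job is handed in: Both ring gauges are down at their stops (within 0.4 rad), both stamp slides are sprung back (within 3 mm), every good sleeve stands upright (within 0.15 rad) on the floor of the aluminium tray and every bad one lies or stands on the floor of the reject box (x of sleeve_1_mid in the frame of tray_floor between -0.05 and 0.05 m and y of sleeve_1_mid in the frame of tray_floor between -0.1 and 0.1 m and z of each of sleeve_1_mid, sleeve_3_mid in the frame of tray_floor below 0.042 m and angle between each of sleeve_1_mid, sleeve_3_mid's own z axis and vertical below 0.15 rad and x of sleeve_3_mid in the frame of tray_floor between -0.05 and 0.05 m and y of sleeve_3_mid in the frame of tray_floor between -0.1 and 0.1 m and x of sleeve_2_mid in the frame of reject_floor between -0.085 and 0.085 m and y of sleeve_2_mid in the frame of reject_floor between -0.085 and 0.085 m and z of each of sleeve_2_mid, sleeve_4_mid in the frame of reject_floor below 0.045 m and x of sleeve_4_mid in the frame of reject_floor between -0.085 and 0.085 m and y of sleeve_4_mid in the frame of reject_floor between -0.085 and 0.085 m and value of joint ring_a above 11.6 rad and value of joint ring_b above 5 rad and value of joint each of stamp_a, stamp_b below 0.003 m); the robot touches nothing.
It fails at once if the short-threaded stud is stamped (value of joint stamp_b above 0.024 m).
It fails at once if the screwdriver, bottle or lens case is disturbed by more than 4 cm (distance of any of ball_driver, lens_cleaner, lens_case from where it was at the start of the episode above 0.04 m).
Of sleeve_1, sleeve_2, sleeve_3, sleeve_4 only 2 to 3 are there at a start; the rules pass over those that are not, and their reading is None.
At some moment in a run one of sleeve_1, sleeve_2, sleeve_3, sleeve_4 may be knocked a few centimetres aside while the robot is not near it.
Once in a run the grip may slacken for a moment while it holds something.
It also fails if it takes over 210 s, if anything falls off the work surface, if the arm or the gripper's body presses on something with over 40 N, if the wrist force passes 120 N, or if a joint passes its speed limit or range.

## Working session

There is one attempt and no reset: what is moved stays moved. The work goes in short steps, Python scripts to look and compute and a shell command to move; the robot and the scene stay as the last step left them, time stands still between calls to the robot, and variables do not carry over. Pictures are saved under pics/ and viewed, about 12 in all and at most 16, crops included, and the job is handed in when it is done.

```bash
ls; mkdir -p pics; python3 - <<'E'
from plant import manip, imaging
import cv2
for n in("top","side"):
    f=imaging.grab_frame(n); cv2.imwrite(f"pics/{n}0.png",f["frame"]); print(n,f["mtx"].round(1).tolist(),f["world_to_cam"].round(3).tolist())
print(manip.state())
E
```

```text
pics
top [[468.9, 0.0, 282.6], [0.0, 468.9, 201.3], [0.0, 0.0, 1.0]] [[-0.013, -1.0, 0.012, -0.035], [-0.994, 0.011, -0.109, 0.518], [0.109, -0.013, -0.994, 1.279], [0.0, 0.0, 0.0, 1.0]]
side [[456.9, 0.0, 283.8], [0.0, 456.9, 212.2], [0.0, 0.0, 1.0]] [[-0.968, -0.25, 0.019, 0.483], [-0.169, 0.592, -0.788, 0.191], [0.186, -0.766, -0.615, 1.019], [0.0, 0.0, 0.0, 1.0]]
{'time': 0.1, 'joint_pos': array([-1.42300564e+00,  5.33115254e-02,  1.61415214e+00,  2.00662941e-06,
        1.47599993e+00, -1.19000402e-01]), 'joint_vel': array([-0.00022506, -0.00233339, -0.00325618,  0.0005197 , -0.00042209,
       -0.00096213]), 'joint_efforts': array([ 1.62733968e-04, -3.94902098e+01, -3.71363139e+01, -5.46959120e-05,
        3.93737151e-03, -8.18866511e-06]), 'tool_pos': array([ 0.16468403, -0.6022832 ,  0.20537589]), 'tool_rot': array([-6.52604753e-04,  7.94869840e-01, -6.06779253e-01, -6.70236000e-04]), 'contact_force': array([ 0.55056253,  0.22092962, -0.84206705]), 'ft_torque': array([0.00667445, 0.02428257, 0.00875263]), 'gripper_width': 1.0012941357257694}
```

View pics/top0.png

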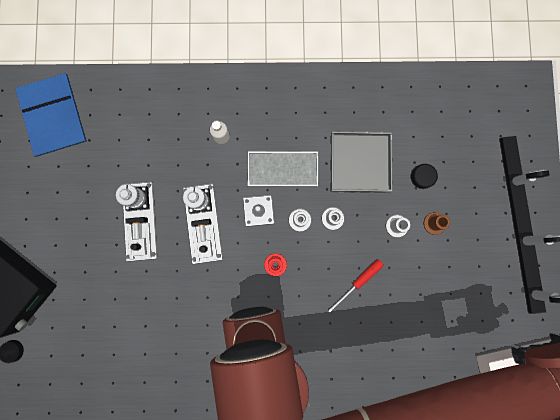

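View pics/side0.png

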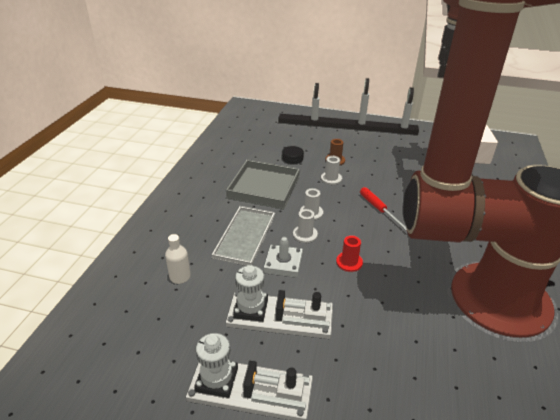

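The sleeves are the white flanged tubes at top-view pixels (300,220), (333,218) and (398,226). The look-alikes are red (275,265) and brown (436,223). The gauge pin is at (258,211), the studs at (133,195) and (202,197), the tray at (283,168) and the box at (361,162). Next is a close crop to check these.

```bash
cat > h.py <<'E'
from plant import manip, imaging
import cv2, numpy as np
def ray(f,u,v):
    W=f["world_to_cam"];R=W[:3,:3];c=-R.T@W[:3,3]
    return c,R.T@np.linalg.solve(f["mtx"],[u,v,1.])
def onplane(f,u,v,z):
    c,d=ray(f,u,v); return c+d*(z-c[2])/d[2]
def proj(f,p):
    q=f["mtx"]@(f["world_to_cam"][:3,:3]@np.asarray(p,float)+f["world_to_cam"][:3,3]); return q[:2]/q[2]
def blobs(f,lo=150,amin=40):
    g=f["frame"].astype(int); m=((g.min(2)>lo)&(g.max(2)-g.min(2)<25)).astype(np.uint8)
    return m,cv2.connectedComponentsWithStats(m)
E
python3 - <<'E'
from h import *
f=dict(top=None,side=None)
t=imaging.grab_frame("top");s=imaging.grab_frame("side")
c=t["frame"][120:275,110:450]
a=cv2.resize(c,None,fx=2.35,fy=2.35,interpolation=cv2.INTER_CUBIC)
cv2.imwrite("pics/crop1.png",a)
for n,f in(("top",t),("side",s)):
    m,(k,l,st,ce)=blobs(f)
    for i in range(1,k):
        if st[i,4]>60: print(n,st[i].tolist(),ce[i].round(1).tolist(), onplane(f,*ce[i],0.0).round(3)[:2])
E
```

```text
top [0, 0, 560, 155, 34017] [279.7, 31.3] [ 1.028 -0.039]
top [210, 121, 17, 17, 216] [217.9, 129.3] [0.732 0.143]
top [332, 136, 60, 55, 1648] [357.5, 171.2] [ 0.605 -0.258]
top [248, 151, 70, 35, 2000] [282.9, 168.4] [ 0.615 -0.043]
top [116, 183, 32, 22, 363] [127.3, 193.2] [0.549 0.4  ]
top [123, 182, 34, 79, 1177] [140.4, 232.0] [0.438 0.361]
top [183, 185, 39, 79, 1658] [201.8, 225.6] [0.454 0.188]
top [243, 195, 31, 31, 630] [258.1, 210.5] [0.495 0.029]
top [322, 207, 22, 23, 305] [332.8, 218.2] [ 0.47  -0.183]
top [289, 209, 22, 23, 334] [299.7, 219.8] [ 0.467 -0.089]
top [386, 215, 24, 22, 251] [397.2, 225.9] [ 0.446 -0.366]
top [329, 286, 26, 26, 66] [341.3, 299.1] [ 0.244 -0.201]
top [489, 357, 30, 14, 208] [501.8, 363.5] [ 0.063 -0.64 ]
side [482, 127, 15, 15, 127] [488.1, 135.6] [-0.044 -0.793]
side [321, 173, 21, 10, 87] [331.6, 178.7] [ 0.444 -0.367]
side [305, 188, 15, 9, 71] [312.3, 192.3] [ 0.486 -0.282]
side [212, 206, 63, 57, 592] [244.6, 242.0] [ 0.606 -0.023]
side [299, 206, 24, 13, 148] [310.4, 213.0] [ 0.471 -0.185]
side [245, 212, 21, 11, 87] [254.2, 217.1] [ 0.613 -0.126]
side [293, 227, 25, 15, 136] [305.5, 235.2] [ 0.464 -0.091]
side [264, 245, 38, 27, 551] [283.2, 259.3] [0.497 0.011]
side [236, 265, 28, 22, 392] [249.6, 275.3] [0.559 0.083]
side [227, 295, 10, 24, 85] [231.8, 306.3] [0.567 0.182]
side [226, 296, 107, 39, 1602] [292.8, 316.3] [0.434 0.173]
side [196, 333, 33, 28, 624] [212.6, 346.6] [0.569 0.289]
side [223, 360, 12, 19, 63] [229.0, 368.0] [0.522 0.325]
side [189, 363, 12, 27, 107] [194.9, 376.5] [0.577 0.359]
side [186, 363, 126, 56, 2503] [265.2, 392.5] [0.441 0.355]
```

View pics/crop1.png

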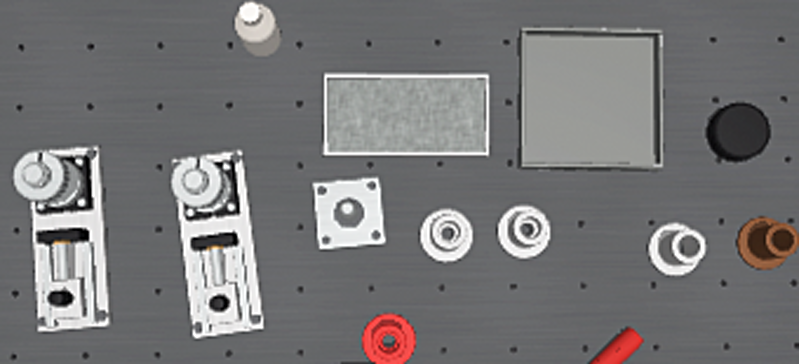

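The crop confirms it: white sleeves with tube tops at crop (447,233), (525,230) and (690,248), both fixtures with their handles towards the robot, and the pin at (348,210). I'll turn these into positions and cross-check them by projecting into the side view.

```bash
python3 - <<'E'
from h import *
t=imaging.grab_frame("top");s=imaging.grab_frame("side")
P=dict(studL=(37,174,.137),ringL=(41,177,.116),postL=(61,297.5,.081),studR=(194,180,.137),ringR=(198,182,.116),postR=(218.5,302,.081),pin=(345.5,208.5,.079),s1=(447,233,.07),s2=(525,230,.07),s3=(690,248,.07),f1=(446,236,.008),f2=(523.5,231.5,.008),f3=(674.5,249.5,.008))
W={}
for k,(u,v,z) in P.items():
    W[k]=onplane(t,u/2.35+110-.3,v/2.35+120-.3,z); print(k,W[k].round(4).tolist())
# plates / block / tray / box by minAreaRect
m,(n,l,st,ce)=blobs(t)
for nm,(x,y),z in(("tray",(283,153),.014),("block",(250,205),.02),("box",(334,140),.03)):
    i=[j for j in range(1,n) if st[j,0]<=x<st[j,0]+st[j,2] and st[j,1]<=y<st[j,1]+st[j,3] and st[j,4]<5000][0]
    r=cv2.minAreaRect(np.argwhere(l==i)[:,::-1].astype(np.float32)); c=[onplane(t,*q,z)[:2] for q in cv2.boxPoints(r)]
    print(nm,np.round(np.mean(c,0),4),np.round(c,3).tolist())
im=cv2.resize(s["frame"][150:420,170:370],None,fx=2.2,fy=2.2,interpolation=cv2.INTER_CUBIC)
for k in W:
    u,v=(proj(s,W[k])-[170,150])*2.2; cv2.circle(im,(int(u),int(v)),2,(0,0,255) if k[0]!='f' else (0,200,0),-1)
imt=cv2.resize(t["frame"][175:260,110:230],None,fx=3,fy=3,interpolation=cv2.INTER_CUBIC)
for k in W:
    u,v=(proj(t,W[k])-[110,175]+.5)*3
    if 0<u<360: cv2.circle(imt,(int(u),int(v)),2,(0,0,255),-1)
o=np.zeros((594,800,3),np.uint8);o[:594,:440]=im;o[:255,440:800]=imt
cv2.imwrite("pics/chk.png",o)
E
```

```text
studL [0.5293, 0.3608, 0.137]
ringL [0.5286, 0.3631, 0.116]
postL [0.3965, 0.3488, 0.081]
studR [0.5208, 0.1909, 0.137]
ringR [0.5211, 0.1903, 0.116]
postR [0.3893, 0.1724, 0.081]
pin [0.4934, 0.0292, 0.079]
s1 [0.4647, -0.0863, 0.07]
s2 [0.4671, -0.1757, 0.07]
s3 [0.4443, -0.3644, 0.07]
f1 [0.4656, -0.0881, 0.008]
f2 [0.4699, -0.1813, 0.008]
f3 [0.4461, -0.3624, 0.008]
tray [ 0.6142 -0.0421] [[0.664, 0.056], [0.662, -0.141], [0.564, -0.139], [0.566, 0.056]]
block [0.4938 0.0279] [[0.53, 0.071], [0.537, -0.008], [0.457, -0.014], [0.451, 0.064]]
box [ 0.6235 -0.2644] [[0.547, -0.179], [0.701, -0.183], [0.7, -0.35], [0.545, -0.345]]
```

View pics/chk.png

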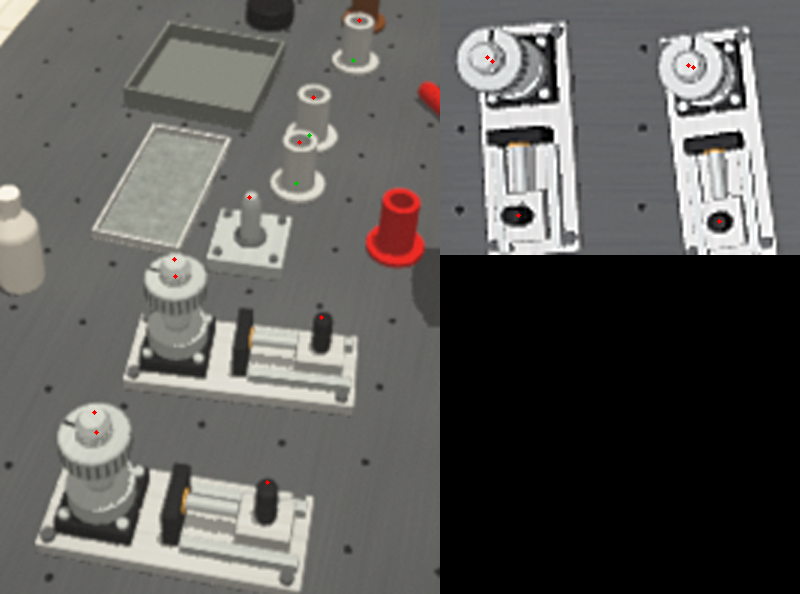

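The projected points land on the stud tops, posts, pin nose and sleeve rims, so both views agree to within a few mm. I'll start with the right-hand ring at (0.521,0.190). On the way I wind the wrist to about q6 = -165° so I have close to a full clockwise turn available.

```bash
python3 -m pendant '[[[0,0,0.0556,0.142,0.151,0,1],[0,0,0.0556,0.142,0.151,0,1],[0,0,0.0556,0.142,0.151,0,1],[0,0,0.0556,0.142,0.151,0,1],[0,0,0.0556,0.142,0.151,0,1],[0,0,0.0556,0.142,0.151,0,1],[0,0,0.0556,0.142,0.151,0,1],[0,0,0.0556,0.142,0.151,0,1],[0,0,0.0556,0.0237,0.1635,0,1],[0,0,0.0556,0.0237,0.1635,0,1],[0,0,0.0556,0.0237,0.1635,0,1],[0,0,0.0556,0.0237,0.1635,0,1],[0,0,0.0556,0.0237,0.1635,0,1],[0,0,0.0556,0.0237,0.1635,0,1],[0,0,0.0556,0.0237,0.1635,0,1],[0,0,0.0556,0.0237,0.1635,0,1],[0,0,0.0556,0.0237,0.1635,0,1],[0,0,0.0556,0.0237,0.1635,0,1],[0,0,0.0556,0.0237,0.1635,0,1],[0,0,0.0556,0.0237,0.1635,0,1]]]'; cat > st.py <<'E'
from h import *
from scipy.spatial.transform import Rotation as R
s=manip.state();q=s["tool_rot"];M=R.from_quat(np.r_[q[1:],q[0]]).as_matrix()
print("t",round(s["time"],2),"pos",s["tool_pos"].round(4),"yaw",np.degrees(np.arctan2(M[1,0],M[0,0])).round(1),"tz",M[:,2].round(3),"q1,q6",np.degrees(s["joint_pos"][[0,5]]).round(1),"F",s["contact_force"].round(1),"T",s["ft_torque"].round(2),"w",round(s["gripper_width"],3))
E
python3 st.py
```

```text
time: 2.8
tool_pos: [0.5199, 0.191, 0.2066]
tool_rot: [0.0, 0.456, 0.89, 0.0]
contact_force: [1.6, 0.5, 0.4]
gripper_width: 0.998
t 2.8 pos [0.5199 0.191  0.2066] yaw 125.8 tz [ 0. -0. -1.] q1,q6 [  12.5 -113.3] F [1.6 0.5 0.4] T [ 0.02 -0.04  0.02] w 0.998
```

```bash
python3 -m pendant '[[[0,0,0.05,0.004,-0.002,-0.03,1],[0,0,0.05,0,0,-0.06,1],[0,0,0.05,0,0,-0.08,1],[0,0,0.05,0,0,-0.08,1],[0,0,0.05,0,0,-0.08,1],[0,0,0,0,0,-0.08,1],[0,0,0,0,0,-0.06,1],[0,0,0,0,0,-0.04,1],[0,0,0,0,0,0,1],[0,0,0,0,0,0,0],[0,0,0,0,0,0,0],[0,0,0,0,0,0,0],[0,0,0,0,0,0,0],[0,0,0,0,0,0,0],[0,0,0,0,0,0,0]]]'; python3 st.py
```

```text
time: 4.68
tool_pos: [0.5227, 0.1892, 0.081]
tool_rot: [0.002, 0.083, 0.997, 0.0]
contact_force: [1.4, -1.8, 5.9]
gripper_width: 0.619
t 4.67 pos [0.5227 0.1892 0.081 ] yaw 170.4 tz [ 0.004  0.    -1.   ] q1,q6 [  12.2 -158.2] F [ 1.4 -1.8  5.9] T [-0.31 -0.41 -0.02] w 0.619
```

```bash
python3 -m pendant '[[[0,0,-0.0556,0,0,-0.0006,0],[0,0,-0.0556,0,0,-0.0006,0],[0,0,-0.0556,0,0,-0.0006,0],[0,0,-0.0556,0,0,-0.0006,0],[0,0,-0.0556,0,0,-0.0006,0],[0,0,-0.0556,0,0,-0.0006,0],[0,0,-0.0556,0,0,-0.0006,0],[0,0,-0.0556,0,0,-0.0006,0],[0,0,-0.0556,0,0,-0.0006,0],[0,0,-0.0556,0,0,-0.0006,0],[0,0,-0.0556,0,0,-0.0006,0],[0,0,-0.0556,0,0,-0.0006,0],[0,0,-0.0556,0,0,-0.0006,0],[0,0,-0.0556,0,0,-0.0006,0],[0,0,-0.0556,0,0,-0.0006,0],[0,0,-0.0556,0,0,-0.0006,0],[0,0,-0.0556,0,0,-0.0006,0],[0,0,-0.0556,0,0,-0.0006,0],[0,0,-0.0556,0,0,-0.0006,0],[0,0,-0.0556,0,0,-0.0006,0]]]'; python3 st.py
```

```text
time: 7.18
tool_pos: [0.5231, 0.1905, 0.0783]
tool_rot: [-0.002, 0.966, -0.259, 0.002]
contact_force: [4.5, 1.9, 3.8]
gripper_width: 0.621
t 7.17 pos [0.5231 0.1905 0.0783] yaw -30.1 tz [ 0.005  0.003 -1.   ] q1,q6 [12.3 42.3] F [4.5 1.9 3.8] T [ 0.58 -0.3   0.06] w 0.621
```

```bash
python3 -m pendant '[[[0,0,-0.0556,0,0,-0.0006,0],[0,0,-0.0556,0,0,-0.0006,0],[0,0,-0.0556,0,0,-0.0006,0],[0,0,-0.0556,0,0,-0.0006,0],[0,0,-0.0556,0,0,-0.0006,0],[0,0,-0.0556,0,0,-0.0006,0]]]'; python3 st.py
```

```text
time: 7.92
tool_pos: [0.5235, 0.1899, 0.0774]
tool_rot: [0.003, -0.706, 0.708, -0.001]
contact_force: [3.6, -0.4, 3.7]
gripper_width: 0.62
t 7.92 pos [0.5235 0.1899 0.0774] yaw -90.1 tz [ 0.006  0.002 -1.   ] q1,q6 [ 12.3 102.3] F [ 3.6 -0.4  3.7] T [ 0.26 -0.67  0.13] w 0.62
```

```bash
python3 -m pendant '[[[0,0,-0.0556,0,0,-0.0006,0],[0,0,-0.0556,0,0,-0.0006,0],[0,0,-0.0556,0,0,-0.0006,0],[0,0,-0.0556,0,0,-0.0006,0],[0,0,-0.0556,0,0,-0.0006,0]]]'; python3 st.py
```

```text
time: 8.55
tool_pos: [0.5233, 0.1893, 0.0767]
tool_rot: [0.003, -0.341, 0.94, -0.001]
contact_force: [3.0, -1.9, 6.5]
gripper_width: 0.619
t 8.55 pos [0.5233 0.1893 0.0767] yaw -140.1 tz [ 0.006  0.001 -1.   ] q1,q6 [ 12.2 152.4] F [ 3.  -1.9  6.5] T [-0.14 -0.48  0.06] w 0.619
```

Turned 310° with about 0.06 N·m and no stop felt. I'll release, rewind and regrip.

```bash
python3 -m pendant '[[[0,0,0,0,0,0,1],[0,0,0,0,0,0,1],[0,0,0,0,0,0,1],[0,0,0,0,0,0,1],[0,0,0.0556,0,0,0,1],[0,0,0.0556,0,0,0,1],[0,0,0.0556,0,0,0,1],[0,0,0.0556,0,0,0,1],[0,0,0.0556,0,0,0,1],[0,0,0.0556,0,0,0,1],[0,0,0.0556,0,0,0,1],[0,0,0.0556,0,0,0,1],[0,0,0.0556,0,0,0,1],[0,0,0.0556,0,0,0,1],[0,0,0.0556,0,0,0,1],[0,0,0.0556,0,0,0,1],[0,0,0.0556,0,0,0,1],[0,0,0.0556,0,0,0,1],[0,0,0.0556,0,0,0,1],[0,0,0.0556,0,0,0,1]]]'; python3 st.py
```

```text
time: 11.05
tool_pos: [0.5207, 0.1891, 0.0742]
tool_rot: [-0.0, 0.984, 0.18, -0.0]
contact_force: [0.3, 0.6, 0.8]
gripper_width: 0.997
t 11.05 pos [0.5207 0.1891 0.0742] yaw 20.7 tz [-0. -0. -1.] q1,q6 [12.3 -8.4] F [0.3 0.6 0.8] T [-0.    0.01  0.01] w 0.997
```

```bash
python3 -m pendant '[[[0,0,0.0556,0,0,0,1],[0,0,0.0556,0,0,0,1],[0,0,0.0556,0,0,0,1],[0,0,0.0556,0,0,0,1],[0,0,0.0556,0,0,0,1],[0,0,0.0556,0,0,0,1],[0,0,0.0556,0,0,0,1],[0,0,0.0556,0,0,0,1],[0,0,0.0556,0,0,0,1],[0,0,0.0556,0,0,0,1],[0,0,0.0556,0,0,0,1],[0,0,0.0556,0,0,0,1],[0,0,0.0556,0,0,0,1],[0,0,0.0556,0,0,0,1],[0,0,0.0556,0,0,0,1],[0,0,0,0,0,0,0],[0,0,0,0,0,0,0],[0,0,0,0,0,0,0],[0,0,0,0,0,0,0],[0,0,0,0,0,0,0]]]'; python3 st.py
```

```text
time: 13.55
tool_pos: [0.5226, 0.1889, 0.0756]
tool_rot: [0.002, 0.084, 0.996, 0.0]
contact_force: [4.3, -2.7, 4.3]
gripper_width: 0.624
t 13.55 pos [0.5226 0.1889 0.0756] yaw 170.4 tz [ 0.004 -0.    -1.   ] q1,q6 [  12.2 -158.1] F [ 4.3 -2.7  4.3] T [-0.42 -0.93 -0.07] w 0.624
```

```bash
python3 -m pendant '[[[0,0,-0.0556,0,0,-0.0006,0],[0,0,-0.0556,0,0,-0.0006,0],[0,0,-0.0556,0,0,-0.0006,0],[0,0,-0.0556,0,0,-0.0006,0],[0,0,-0.0556,0,0,-0.0006,0]]]'; python3 st.py
```

```text
time: 14.18
tool_pos: [0.5219, 0.1893, 0.0749]
tool_rot: [0.001, 0.499, 0.866, 0.001]
contact_force: [1.3, -1.3, 6.2]
gripper_width: 0.619
t 14.18 pos [0.5219 0.1893 0.0749] yaw 120.1 tz [ 0.002  0.    -1.   ] q1,q6 [  12.3 -107.8] F [ 1.3 -1.3  6.2] T [-0.33 -0.52  0.1 ] w 0.619
```

```bash
python3 -m pendant '[[[0,0,-0.0556,0,0,-0.0006,0],[0,0,-0.0556,0,0,-0.0006,0],[0,0,-0.0556,0,0,-0.0006,0],[0,0,-0.0556,0,0,-0.0006,0],[0,0,-0.0556,0,0,-0.0006,0],[0,0,-0.0556,0,0,-0.0006,0],[0,0,-0.0556,0,0,-0.0006,0],[0,0,-0.0556,0,0,-0.0006,0],[0,0,-0.0556,0,0,-0.0006,0],[0,0,-0.0556,0,0,-0.0006,0],[0,0,-0.0556,0,0,-0.0006,0],[0,0,-0.0556,0,0,-0.0006,0],[0,0,-0.0556,0,0,-0.0006,0],[0,0,-0.0556,0,0,-0.0006,0],[0,0,-0.0556,0,0,-0.0006,0],[0,0,-0.0556,0,0,-0.0006,0],[0,0,-0.0556,0,0,-0.0006,0],[0,0,-0.0556,0,0,-0.0006,0]]]'; python3 st.py
```

```text
time: 16.42
tool_pos: [0.5236, 0.1904, 0.0725]
tool_rot: [-0.003, 0.866, -0.501, 0.002]
contact_force: [9.7, 1.2, 0.8]
gripper_width: 0.627
t 16.43 pos [0.5236 0.1904 0.0725] yaw -60.1 tz [ 0.007  0.003 -1.   ] q1,q6 [12.3 72.3] F [9.7 1.2 0.8] T [ 0.44 -1.31  0.09] w 0.627
```

```bash
python3 -m pendant '[[[0,0,-0.0556,0,0,-0.0006,0],[0,0,-0.0556,0,0,-0.0006,0],[0,0,-0.0556,0,0,-0.0006,0],[0,0,-0.0556,0,0,-0.0006,0],[0,0,-0.0556,0,0,-0.0006,0],[0,0,-0.0556,0,0,-0.0006,0],[0,0,-0.0556,0,0,-0.0006,0],[0,0,-0.0556,0,0,-0.0006,0]]]'; python3 st.py
```

```text
time: 17.42
tool_pos: [0.5234, 0.1891, 0.0713]
tool_rot: [0.003, -0.341, 0.94, -0.001]
contact_force: [6.4, -2.3, 3.1]
gripper_width: 0.623
t 17.43 pos [0.5234 0.1891 0.0713] yaw -140.2 tz [ 0.006  0.    -1.   ] q1,q6 [ 12.2 152.4] F [ 6.4 -2.3  3.1] T [-0.31 -1.16  0.09] w 0.623
```

620° and still free, so this is the good stud. One more regrip to reach the stop.

```bash
python3 -m pendant '[[[0,0,0,0,0,0,1],[0,0,0,0,0,0,1],[0,0,0,0,0,0,1],[0,0,0.0556,0,0,0,1],[0,0,0.0556,0,0,0,1],[0,0,0.0556,0,0,0,1],[0,0,0.0556,0,0,0,1],[0,0,0.0556,0,0,0,1],[0,0,0.0556,0,0,0,1],[0,0,0.0556,0,0,0,1],[0,0,0.0556,0,0,0,1],[0,0,0.0556,0,0,0,1],[0,0,0.0556,0,0,0,1],[0,0,0.0556,0,0,0,1],[0,0,0.0556,0,0,0,1],[0,0,0.0556,0,0,0,1],[0,0,0.0556,0,0,0,1],[0,0,0.0556,0,0,0,1],[0,0,0.0556,0,0,0,1],[0,0,0.0556,0,0,0,1]]]'; python3 st.py
```

```text
time: 19.92
tool_pos: [0.5203, 0.1892, 0.0693]
tool_rot: [-0.0, 0.964, 0.265, -0.001]
contact_force: [0.7, -0.1, 0.0]
gripper_width: 1.001
t 19.93 pos [0.5203 0.1892 0.0693] yaw 30.7 tz [-0.001  0.    -1.   ] q1,q6 [ 12.3 -18.4] F [ 0.7 -0.1  0. ] T [-0.05  0.01  0.01] w 1.001
```

```bash
python3 -m pendant '[[[0,0,0,0,0,0,0],[0,0,0,0,0,0,0],[0,0,0,0,0,0,0],[0,0,0,0,0,0,0],[0,0,0,0,0,0,0],[0,0,-0.0556,0,0,-0.0006,0],[0,0,-0.0556,0,0,-0.0006,0],[0,0,-0.0556,0,0,-0.0006,0],[0,0,-0.0556,0,0,-0.0006,0],[0,0,-0.0556,0,0,-0.0006,0]]]'; python3 st.py
```

```text
time: 21.18
tool_pos: [0.523, 0.1903, 0.0703]
tool_rot: [-0.002, 0.985, -0.174, 0.002]
contact_force: [4.9, 4.0, 0.6]
gripper_width: 0.623
t 21.18 pos [0.523  0.1903 0.0703] yaw -20.1 tz [ 0.005  0.003 -1.   ] q1,q6 [12.3 32.4] F [4.9 4.  0.6] T [ 0.72 -0.93  0.08] w 0.623
```

```bash
python3 -m pendant '[[[0,0,-0.0556,0,0,0,0],[0,0,-0.0556,0,0,0,0],[0,0,-0.0556,0,0,0,0],[0,0,-0.0556,0,0,0,0]]]'; python3 st.py
```

```text
time: 21.68
tool_pos: [0.5129, 0.1842, 0.0682]
tool_rot: [0.011, 0.867, -0.499, -0.006]
contact_force: [-29.8, -17.1, 24.4]
gripper_width: 0.62
t 21.68 pos [0.5129 0.1842 0.0682] yaw -59.8 tz [-0.022 -0.013 -1.   ] q1,q6 [12.2 72.2] F [-29.8 -17.1  24.4] T [-2.64  5.76  1.64] w 0.62
```

Stop reached: torque jumped to 1.64 N·m at about 690° total. I'll release, lift, and move to the left ring, rewinding the wrist on the way.

```bash
python3 -m pendant '[[[0,0,0,0,0,0,1],[0,0,0,0,0,0,1],[0,0,0,0,0,0,1],[0,0,0,0,0,0,1],[0,0,0.0556,0,0,0.07,1],[0,0,0.0556,0,0,0.1,1],[0,0,0.0556,0,0,0.12,1],[0,0,0.0556,0,0,0.14,1],[0,0,0.0556,0,0,0.1,1],[0,0,0.0556,0,0.1,0.02,1],[0,0,0.0556,0.006,0.15,0,1],[0,0,0.0556,0.006,0.15,0,1],[0,0,0.0556,0.006,0.15,0,1],[0,0,0.0556,0.006,0.1,0,1],[0,0,0.0556,0.006,0.04,0,1],[0,0,0.0556,0,0,0,1],[0,0,0.0556,0,0,0,1],[0,0,0.0556,0,0,0,1],[0,0,0.0556,0,0,0,1],[0,0,0.0556,0,0,0,1]]]'; python3 st.py; python3 - <<'E'
from h import *
t=imaging.grab_frame("top");s=imaging.grab_frame("side")
a=cv2.resize(s["frame"][240:410,170:350],None,fx=2.2,fy=2.2,interpolation=cv2.INTER_CUBIC)
b=cv2.resize(t["frame"][170:270,110:290],None,fx=2.2,fy=2.2,interpolation=cv2.INTER_CUBIC)
o=np.zeros((374,792,3),np.uint8);o[:,:396]=a;o[:220,396:]=b;cv2.imwrite("pics/r1.png",o)
E
```

```text
time: 24.18
tool_pos: [0.5284, 0.3617, 0.2063]
tool_rot: [-0.0, 0.638, 0.77, -0.0]
contact_force: [0.2, -0.7, -0.2]
gripper_width: 1.003
t 24.18 pos [0.5284 0.3617 0.2063] yaw 100.7 tz [-0. -0. -1.] q1,q6 [ 27.7 -73. ] F [ 0.2 -0.7 -0.2] T [-0.03 -0.03 -0.02] w 1.003
```

View pics/r1.png

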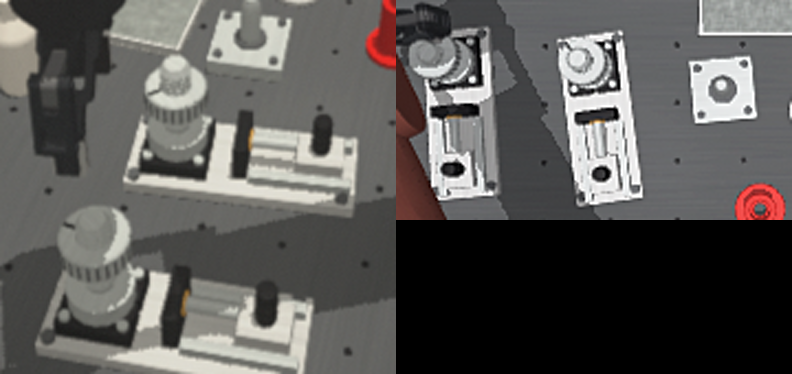

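The right ring (side crop about (178,100)) now sits visibly lower, with more stud showing. Now I grip the left ring at (0.529,0.362).

```bash
python3 -m pendant '[[[0,0,0.0556,0.002,0.001,0,1],[0,0,0.0556,0,0,-0.06,1],[0,0,0.0556,0,0,-0.08,1],[0,0,0.0556,0,0,-0.08,1],[0,0,0.0556,0,0,-0.08,1],[0,0,0.0556,0,0,-0.08,1],[0,0,0.0556,0,0,-0.08,1],[0,0,0.0556,0,0,-0.045,1],[0,0,0.0556,0,0,0,1],[0,0,0,0,0,0,0],[0,0,0,0,0,0,0],[0,0,0,0,0,0,0],[0,0,0,0,0,0,0],[0,0,0,0,0,0,0]]]'; python3 st.py
```

```text
time: 26.02
tool_pos: [0.532, 0.3625, 0.0823]
tool_rot: [0.004, -0.089, 0.996, 0.001]
contact_force: [5.5, 0.3, 0.7]
gripper_width: 0.617
t 26.02 pos [0.532  0.3625 0.0823] yaw -169.8 tz [ 0.007  0.002 -1.   ] q1,q6 [  27.7 -162.5] F [5.5 0.3 0.7] T [ 0.06 -0.97 -0.02] w 0.617
```

```bash
python3 -m pendant '[[[0,0,-0.0556,0,0,-0.0006,0],[0,0,-0.0556,0,0,-0.0006,0],[0,0,-0.0556,0,0,-0.0006,0],[0,0,-0.0556,0,0,-0.0006,0],[0,0,-0.0556,0,0,-0.0006,0],[0,0,-0.0556,0,0,-0.0006,0],[0,0,-0.0556,0,0,-0.0006,0],[0,0,-0.0556,0,0,-0.0006,0],[0,0,-0.0556,0,0,-0.0006,0],[0,0,-0.0556,0,0,-0.0006,0],[0,0,-0.0556,0,0,-0.0006,0],[0,0,-0.0556,0,0,-0.0006,0],[0,0,-0.0556,0,0,-0.0006,0],[0,0,-0.0556,0,0,-0.0006,0],[0,0,-0.0556,0,0,-0.0006,0],[0,0,-0.0556,0,0,-0.0006,0],[0,0,-0.0556,0,0,-0.0006,0],[0,0,-0.0556,0,0,-0.0006,0],[0,0,-0.0556,0,0,-0.0006,0],[0,0,-0.0556,0,0,-0.0006,0]]]'; python3 st.py
```

```text
time: 28.52
tool_pos: [0.5319, 0.3652, 0.0796]
tool_rot: [-0.004, 0.996, -0.089, 0.004]
contact_force: [8.2, 8.5, -2.0]
gripper_width: 0.615
t 28.52 pos [0.5319 0.3652 0.0796] yaw -10.2 tz [ 0.008  0.008 -1.   ] q1,q6 [27.8 38. ] F [ 8.2  8.5 -2. ] T [ 1.42 -0.82  0.06] w 0.615
```

```bash
python3 -m pendant '[[[0,0,-0.0556,0,0,-0.0006,0],[0,0,-0.0556,0,0,-0.0006,0],[0,0,-0.0556,0,0,-0.0006,0],[0,0,-0.0556,0,0,-0.0006,0],[0,0,-0.0556,0,0,-0.0006,0],[0,0,-0.0556,0,0,-0.0006,0]]]'; python3 st.py
```

```text
time: 29.28
tool_pos: [0.533, 0.3643, 0.0788]
tool_rot: [-0.006, 0.818, -0.576, 0.002]
contact_force: [8.5, 5.3, -2.6]
gripper_width: 0.617
t 29.27 pos [0.533  0.3643 0.0788] yaw -70.3 tz [ 0.01   0.006 -1.   ] q1,q6 [27.7 98. ] F [ 8.5  5.3 -2.6] T [ 1.06 -1.51  0.1 ] w 0.617
```

```bash
python3 -m pendant '[[[0,0,-0.0556,0,0,-0.0006,0],[0,0,-0.0556,0,0,-0.0006,0],[0,0,-0.0556,0,0,-0.0006,0]]]'; python3 st.py
```

```text
time: 29.65
tool_pos: [0.5331, 0.3636, 0.0783]
tool_rot: [0.005, -0.641, 0.768, -0.001]
contact_force: [9.8, 4.5, -1.0]
gripper_width: 0.62
t 29.65 pos [0.5331 0.3636 0.0783] yaw -100.3 tz [ 0.01   0.005 -1.   ] q1,q6 [ 27.7 128. ] F [ 9.8  4.5 -1. ] T [ 0.57 -1.5   0.12] w 0.62
```

```bash
python3 -m pendant '[[[0,0,-0.0556,0,0,-0.0006,0],[0,0,-0.0556,0,0,-0.0006,0],[0,0,-0.0556,0,0,-0.0006,0]]]'; python3 st.py
```

```text
time: 30.02
tool_pos: [0.526, 0.3686, 0.0781]
tool_rot: [0.0, -0.422, 0.907, 0.007]
contact_force: [-14.7, 21.6, 7.0]
gripper_width: 0.612
t 30.02 pos [0.526  0.3686 0.0781] yaw -130.1 tz [-0.005  0.013 -1.   ] q1,q6 [ 28.  157.8] F [-14.7  21.6   7. ] T [4.62 3.47 1.67] w 0.612
```

The left ring stopped dead at about 310° (1.67 N·m), so that stud is short and the right one is good. Next I stamp the right fixture at its post (0.389,0.172), with the jaws across the slide (yaw about -82°).

```bash
python3 -m pendant '[[[0,0,0,0,0,0,1],[0,0,0,0,0,0,1],[0,0,0,0,0,0,1],[0,0,0,0,0,0,1],[0,0,0,0,0,0.06,1],[0,0,0,0,0,0.1,1],[0,0,0,0,0,0.12,1],[0,0,0,0,0,0.12,1],[0,0,0,0,0,0.09,1],[0,0,0.0533,-0.093,-0.126,0,1],[0,0,0.0533,-0.093,-0.126,0,1],[0,0,0.0533,-0.093,-0.126,0,1],[0,0,0.0533,-0.093,-0.126,0,1],[0,0,0.0533,-0.093,-0.126,0,1],[0,0,0,-0.093,-0.126,0,1],[0,0,0,0,0,0,1],[0,0,0,0,0,0,1]]]'; python3 st.py; python3 - <<'E'
from h import *
s=imaging.grab_frame("side");t=imaging.grab_frame("top")
a=cv2.resize(s["frame"][150:410,170:370],None,fx=2.2,fy=2.2,interpolation=cv2.INTER_CUBIC)
cv2.imwrite("pics/r2.png",a)
m,(k,l,st,ce)=blobs(t)
for i in range(1,k):
    if st[i,4]>200: print(st[i].tolist(),ce[i].round(1).tolist())
E
```

```text
time: 32.15
tool_pos: [0.3898, 0.1731, 0.1986]
tool_rot: [-0.001, 0.756, -0.655, 0.0]
contact_force: [-0.3, -0.1, 1.0]
gripper_width: 0.999
t 32.15 pos [0.3898 0.1731 0.1986] yaw -81.8 tz [ 0.001  0.001 -1.   ] q1,q6 [13.9 95.8] F [-0.3 -0.1  1. ] T [-0.01 -0.02  0.01] w 0.999
[0, 0, 560, 155, 33997] [279.6, 31.3]
[210, 121, 17, 17, 216] [217.9, 129.3]
[332, 136, 60, 55, 1368] [358.5, 173.8]
[248, 151, 70, 35, 1950] [282.9, 168.4]
[116, 182, 38, 49, 793] [135.2, 204.3]
[183, 185, 36, 54, 763] [200.8, 206.3]
[243, 195, 31, 31, 628] [258.1, 210.5]
[322, 207, 22, 23, 304] [332.8, 218.3]
[289, 209, 22, 23, 334] [299.7, 219.8]
[386, 215, 24, 22, 251] [397.2, 225.9]
[489, 347, 71, 62, 2478] [523.3, 377.9]
```

View pics/r2.png

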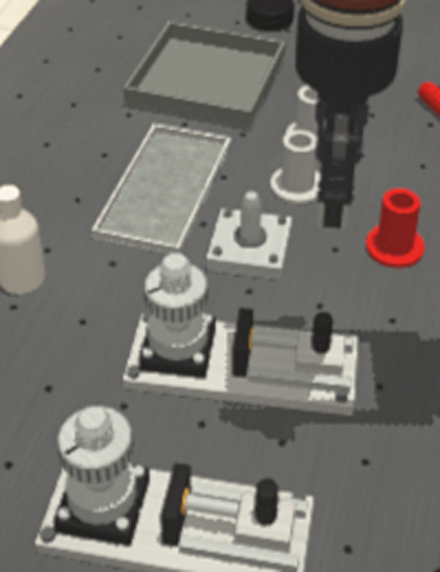

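Both rings are down (right one lower), both slides are sprung back, and the gripper is above the right post. I descend and grip.

```bash
python3 -m pendant '[[[0,0,0,0,0,-0.08,1],[0,0,0,0,0,-0.1,1],[0,0,0,0,0,-0.1,1],[0,0,0,0,0,-0.1,0.7],[0,0,0,0,0,-0.1,0.6],[0,0,0,0,0,-0.08,0.5],[0,0,0,0,0,-0.04,0.5],[0,0,0,0,0,0,0.5],[0,0,0,0,0,0,0],[0,0,0,0,0,0,0],[0,0,0,0,0,0,0],[0,0,0,0,0,0,0],[0,0,0,0,0,0,0],[0,0,0,0,0,0,0]]]'; python3 st.py
```

```text
time: 34.0
tool_pos: [0.3902, 0.173, 0.049]
tool_rot: [-0.001, 0.756, -0.655, 0.001]
contact_force: [-1.8, -0.8, 6.7]
gripper_width: 0.165
t 34.0 pos [0.3902 0.173  0.049 ] yaw -81.8 tz [ 0.002  0.    -1.   ] q1,q6 [13.9 95.7] F [-1.8 -0.8  6.7] T [-0.23  0.2   0.04] w 0.165
```

```bash
python3 -m pendant '[[[0,0,0,0.015,0.0021,0,0],[0,0,0,0.015,0.0021,0,0],[0,0,0,0.015,0.0021,0,0],[0,0,0,0.015,0.0021,0,0],[0,0,0,0.015,0.0021,0,0],[0,0,0,0.015,0.0021,0,0],[0,0,0,0.015,0.0021,0,0],[0,0,0,0.015,0.0021,0,0],[0,0,0,0.015,0.0021,0,0],[0,0,0,0.015,0.0021,0,0],[0,0,0,0,0,0,0],[0,0,0,0,0,0,0]]]'; python3 st.py
```

```text
time: 35.5
tool_pos: [0.422, 0.1771, 0.0488]
tool_rot: [0.006, 0.756, -0.655, -0.004]
contact_force: [-22.3, -7.1, 24.4]
gripper_width: 0.167
t 35.5 pos [0.422  0.1771 0.0488] yaw -81.8 tz [-0.014 -0.004 -1.   ] q1,q6 [13.4 95.2] F [-22.3  -7.1  24.4] T [-1.14  3.77  0.  ] w 0.167
```

Travel was 32.1 mm with 22 N against the stop, so the slide is fully home. I'll release so it springs back, lift, and go to the first sleeve.

```bash
python3 -m pendant '[[[0,0,0,0,0,0,1],[0,0,0,0,0,0,1],[0,0,0,0,0,0,1],[0,0,0,0,0,0,1],[0,0,0,0,0,0,1],[0,0,0,0,0,0.06,1],[0,0,0,0,0,0.12,1],[0,0,0,0,0,0.14,1],[0,0,0,0,0,0.14,1],[0,0,0,0,0,0.14,1],[0,0,0.057,0.0187,-0.1325,0,1],[0,0,0.057,0.0187,-0.1325,0,1],[0,0,0.057,0.0187,-0.1325,0,1],[0,0,0.057,0.0187,-0.1325,0,1],[0,0,0.057,0.0187,-0.1325,0,1],[0,0,0.057,0.0187,-0.1325,0,1],[0,0,0.057,0.0187,-0.1325,0,1],[0,0,0.057,0.0187,-0.1325,0,1],[0,0,0,0,0,0,1],[0,0,0,0,0,0,1]]]'; python3 st.py; cat > look.py <<'E'
from h import *
import sys
t=imaging.grab_frame("top");s=imaging.grab_frame("side")
a=cv2.resize(s["frame"][110:410,170:370],None,fx=2,fy=2,interpolation=cv2.INTER_CUBIC)
b=cv2.resize(t["frame"][120:275,110:450],(400,182),interpolation=cv2.INTER_CUBIC)
o=np.zeros((600,800,3),np.uint8);o[:,:400]=a;o[:182,400:]=b;cv2.imwrite(sys.argv[1],o)
m,(k,l,st,ce)=blobs(t)
for i in range(1,k):
    if 180<st[i,4]<1000: print(st[i].tolist(),ce[i].round(1).tolist())
E
python3 look.py pics/r3.png
```

```text
time: 38.0
tool_pos: [0.4644, -0.0865, 0.1986]
tool_rot: [-0.0, 1.0, 0.001, 0.0]
contact_force: [-0.3, -0.2, -0.6]
gripper_width: 0.998
t 38.0 pos [ 0.4644 -0.0865  0.1986] yaw 0.2 tz [ 0.001  0.    -1.   ] q1,q6 [-19.6 -19.8] F [-0.3 -0.2 -0.6] T [-0.01 -0.   -0.04] w 0.998
[210, 121, 17, 17, 216] [217.9, 129.3]
[243, 195, 30, 31, 596] [257.5, 210.1]
[386, 215, 24, 22, 251] [397.2, 225.9]
```

View pics/r3.png

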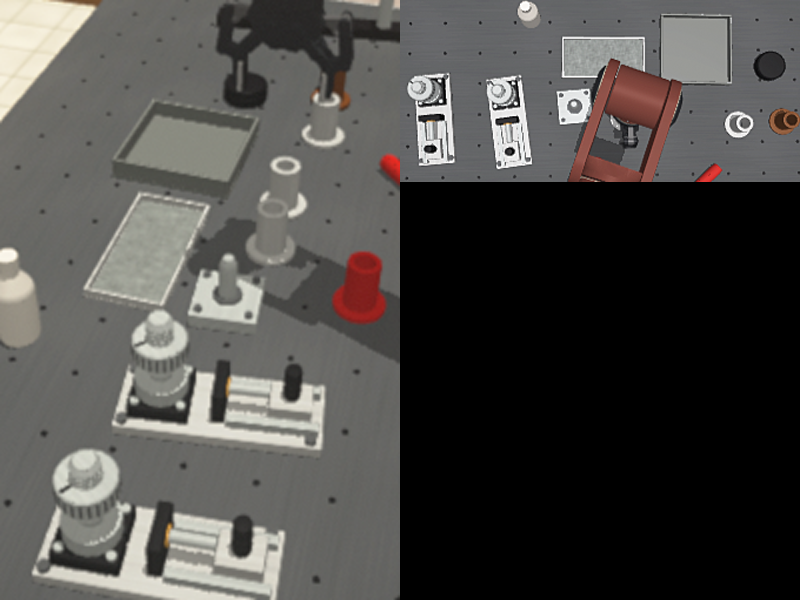

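The slide has sprung back (post at (293,375), same as before), and sleeve 1 stands unmoved under the gripper. I grip it.

```bash
python3 -m pendant '[[[0,0,0,0,0,-0.08,1],[0,0,0,0,0,-0.1,1],[0,0,0,0,0,-0.12,1],[0,0,0,0,0,-0.12,1],[0,0,0,0,0,-0.12,1],[0,0,0,0,0,-0.08,1],[0,0,0,0,0,-0.054,1],[0,0,0,0,0,0,1],[0,0,0,0,0,0,0],[0,0,0,0,0,0,0],[0,0,0,0,0,0,0],[0,0,0,0,0,0,0],[0,0,0,0,0,0,0],[0,0,0,0,0,0,0],[0,0,0,0,0,0,0]]]'; python3 st.py
```

```text
time: 39.98
tool_pos: [0.4657, -0.0873, 0.0309]
tool_rot: [0.0, 1.0, 0.002, 0.002]
contact_force: [0.3, 0.8, 5.3]
gripper_width: 0.441
t 39.98 pos [ 0.4657 -0.0873  0.0309] yaw 0.3 tz [ 0.003 -0.001 -1.   ] q1,q6 [-19.6 -19.9] F [0.3 0.8 5.3] T [ 0.09 -0.1   0.  ] w 0.441
```

```bash
python3 -m pendant '[[[0,0,0,0,0,0.04,0],[0,0,0,0,0,0.08,0],[0,0,0,0,0,0.1,0],[0,0,0,0,0,0.1,0],[0,0,0,0,0,0.06,0],[0,0,0,0.02,0.07,0,0],[0,0,0,0.025,0.11,0,0],[0,0,0,0.025,0.11,0,0],[0,0,0,0.025,0.1,0,0],[0,0,0,0.016,0.07,0,0],[0,0,0,0,0,0,0],[0,0,0,0,0,0,0]]]'; python3 st.py; python3 - <<'E'
from h import *
s=imaging.grab_frame("side")
cv2.imwrite("pics/r4.png",cv2.resize(s["frame"][170:320,230:370],None,fx=4,fy=4,interpolation=cv2.INTER_CUBIC))
E
```

```text
time: 41.48
tool_pos: [0.4917, 0.0277, 0.1241]
tool_rot: [0.0, 1.0, 0.002, -0.0]
contact_force: [-0.2, -0.2, -3.1]
gripper_width: 0.441
t 41.48 pos [0.4917 0.0277 0.1241] yaw 0.2 tz [-0.001 -0.    -1.   ] q1,q6 [-5.4 -5.7] F [-0.2 -0.2 -3.1] T [-0.01 -0.    0.01] w 0.441
```

View pics/r4.png

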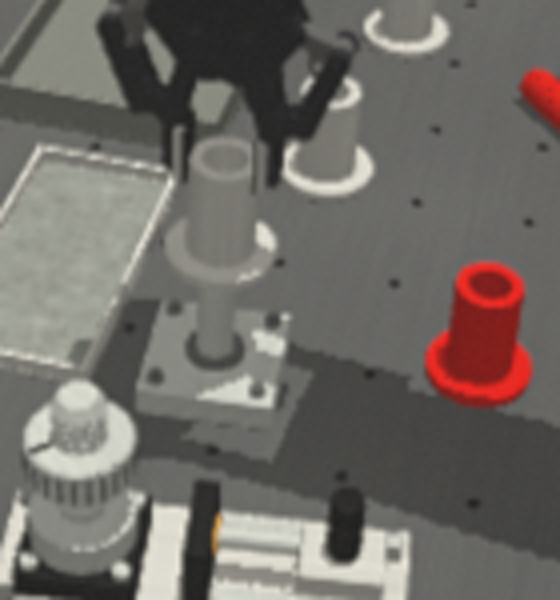

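The sleeve is held upright above the pin, with the flange centred over it at (218,245) in the crop. I correct by 1–2 mm and lower towards the level where a bad sleeve would stop.

```bash
python3 -m pendant '[[[0,0,0,0.007,0.004,-0.03,0],[0,0,0,0,0,-0.04,0],[0,0,0,0,0,-0.04,0],[0,0,0,0,0,-0.03,0],[0,0,0,0,0,-0.02,0],[0,0,0,0,0,0,0]]]'; python3 st.py
```

```text
time: 42.28
tool_pos: [0.4934, 0.0292, 0.0839]
tool_rot: [-0.0, 1.0, 0.002, -0.0]
contact_force: [-0.3, 0.7, -1.9]
gripper_width: 0.439
t 42.27 pos [0.4934 0.0292 0.0839] yaw 0.3 tz [-0.001  0.    -1.   ] q1,q6 [-5.2 -5.5] F [-0.3  0.7 -1.9] T [ 0.05 -0.02 -0.01] w 0.439
```

```bash
python3 -m pendant '[[[0,0,0,0,0,-0.016,0],[0,0,0,0,0,-0.016,0],[0,0,0,0,0,0,0]]]'; python3 st.py
```

```text
time: 42.65
tool_pos: [0.4942, 0.029, 0.0795]
tool_rot: [0.0, 1.0, 0.002, -0.0]
contact_force: [-8.0, -1.0, 13.5]
gripper_width: 0.441
t 42.65 pos [0.4942 0.029  0.0795] yaw 0.3 tz [-0.001 -0.    -1.   ] q1,q6 [-5.2 -5.5] F [-8.  -1.  13.5] T [ 0.03  1.8  -0.04] w 0.441
```

It stops at 24.6 mm above the seat level. That matches the bad-sleeve step, but there is 8 N of side force, so I rule out wedging with a lifted, shifted retry.

```bash
python3 -m pendant '[[[0,0,0,-0.005,0,0.04,0],[0,0,0,0,0,0,0],[0,0,0,0,0,-0.02,0],[0,0,0,0,0,-0.02,0],[0,0,0,0,0,-0.006,0],[0,0,0,0,0,0,0]]]'; python3 st.py
```

```text
time: 43.4
tool_pos: [0.4939, 0.029, 0.0791]
tool_rot: [0.0, 1.0, 0.002, 0.0]
contact_force: [-8.2, 0.4, 21.6]
gripper_width: 0.44
t 43.4 pos [0.4939 0.029  0.0791] yaw 0.3 tz [ 0.001 -0.    -1.   ] q1,q6 [-5.3 -5.5] F [-8.2  0.4 21.6] T [ 0.08  1.87 -0.01] w 0.44
```

It stops at the same height again, so this sleeve is bad. I compute the box centre from its rim corners, then carry it there.

```bash
python3 - <<'E'
from h import *
t=imaging.grab_frame("top")
c=[onplane(t,u/2.35+109.7,v/2.35+119.7,.03)[:2] for u,v in((521,29),(662,32),(662,168),(521,165))]
print(np.round(c,3).tolist(),np.mean(c,0).round(4))
E
python3 -m pendant '[[[0,0,0,0,0,0.04,0],[0,0,0,0,0,0.07,0],[0,0,0,0,0,0.08,0],[0,0,0,0,0,0.05,0],[0,0,0,0.06,-0.11,0,0],[0,0,0,0.07,-0.13,0,0],[0,0,0,0.07,-0.13,0,0],[0,0,0,0.07,-0.13,0,0],[0,0,0,0.07,-0.13,0,0],[0,0,0,0.07,-0.13,0,0],[0,0,0,0.07,-0.13,0,0],[0,0,0,0.06,-0.12,0,0],[0,0,0,0,0,0,0]]]'; python3 st.py
```

```text
[[0.713, -0.182], [0.708, -0.352], [0.542, -0.346], [0.548, -0.178]] [ 0.6275 -0.2642]
time: 45.08
tool_pos: [0.6277, -0.2253, 0.1344]
tool_rot: [-0.0, 1.0, 0.001, -0.0]
contact_force: [-1.0, 0.5, -2.1]
gripper_width: 0.438
t 45.08 pos [ 0.6277 -0.2253  0.1344] yaw 0.1 tz [-0.001  0.    -1.   ] q1,q6 [-26.1 -26.2] F [-1.   0.5 -2.1] T [-0.01  0.01 -0.01] w 0.438
```

```bash
python3 -m pendant '[[[0,0,0,0,0,-0.05,0],[0,0,0,0,0,-0.1,0],[0,0,0,0,0,-0.1,0],[0,0,0,0,0,-0.08,0],[0,0,0,0,0,-0.04,0],[0,0,0,0,0,-0.02,0],[0,0,0,0,0,0,0],[0,0,0,0,0,0,0.7],[0,0,0,0,0,0,0.7],[0,0,0,0,0,0,0.7],[0,0,0,0,0,0.06,0.8],[0,0,0,0,0,0.12,1],[0,0,0,0,0,0.16,1],[0,0,0,0,0,0.16,1],[0,0,0,0,0,0.12,1],[0,0,0,0,0,0,1]]]'; python3 st.py; python3 - <<'E'
from h import *
t=imaging.grab_frame("top");s=imaging.grab_frame("side")
a=cv2.resize(t["frame"][120:275,230:450],None,fx=1.8,fy=1.8,interpolation=cv2.INTER_CUBIC)
b=cv2.resize(s["frame"][130:280,210:370],(400,375),interpolation=cv2.INTER_CUBIC)
o=np.zeros((375,800,3),np.uint8);o[:279,:396]=a;o[:,400:]=b;cv2.imwrite("pics/r5.png",o)
for n,f in(("t",t),("s",s)):
    m,(k,l,st,ce)=blobs(f)
    for i in range(1,k):
        if 60<st[i,4]<500: print(n,st[i].tolist(),ce[i].round(1).tolist())
E
```

```text
time: 47.08
tool_pos: [0.6296, -0.2244, 0.1978]
tool_rot: [0.002, 1.0, 0.002, 0.004]
contact_force: [0.8, 0.3, 0.1]
gripper_width: 1.002
t 47.08 pos [ 0.6296 -0.2244  0.1978] yaw 0.3 tz [ 0.008 -0.004 -1.   ] q1,q6 [-26.  -26.2] F [0.8 0.3 0.1] T [-0.02  0.01  0.03] w 1.002
t [210, 121, 17, 17, 216] [217.9, 129.3]
t [371, 139, 17, 26, 82] [381.0, 152.2]
t [386, 215, 24, 22, 251] [397.2, 225.9]
s [321, 173, 21, 10, 86] [331.5, 178.7]
s [212, 207, 58, 56, 478] [241.7, 244.8]
s [236, 265, 28, 25, 382] [249.7, 277.7]
s [227, 295, 10, 24, 86] [231.8, 306.3]
s [189, 363, 12, 27, 106] [194.8, 376.6]
```

View pics/r5.png

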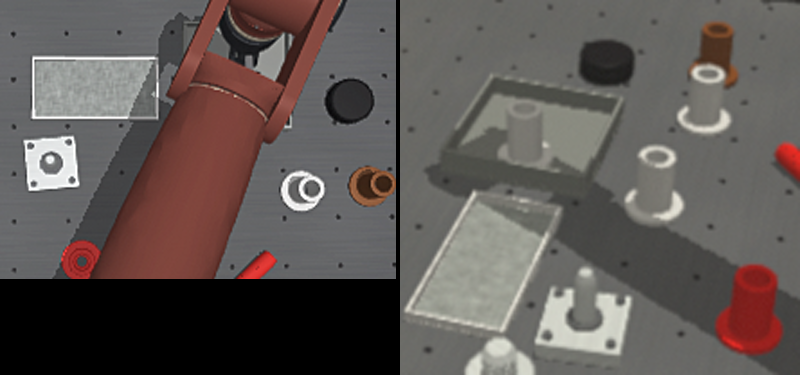

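Sleeve 1 stands in the reject box (side crop (525,130)). Sleeve 2 is unmoved (tube top at side pixel (312.8,192.4), earlier 312.3,192.3). I go to it.

```bash
python3 -m pendant '[[[0,0,0,-0.107,0.031,0,1],[0,0,0,-0.107,0.031,0,1],[0,0,0,-0.107,0.031,0,1],[0,0,0,-0.107,0.031,0,1],[0,0,0,-0.107,0.031,0,1],[0,0,0,-0.105,0.031,0,1],[0,0,0,0,0,0,1],[0,0,0,0,0,0,1]]]'; python3 st.py
```

```text
time: 48.18
tool_pos: [0.4676, -0.1768, 0.1915]
tool_rot: [-0.0, 1.0, 0.002, -0.0]
contact_force: [0.8, 0.6, 1.1]
gripper_width: 1.001
t 48.17 pos [ 0.4676 -0.1768  0.1915] yaw 0.3 tz [-0.001  0.001 -1.   ] q1,q6 [-29.3 -29.5] F [0.8 0.6 1.1] T [ 0.   -0.02 -0.01] w 1.001
```

```bash
python3 -m pendant '[[[0,0,0,0.002,-0.004,-0.08,1],[0,0,0,0,0,-0.1,1],[0,0,0,0,0,-0.12,1],[0,0,0,0,0,-0.12,1],[0,0,0,0,0,-0.12,1],[0,0,0,0,0,-0.07,1],[0,0,0,0,0,-0.033,1],[0,0,0,0,0,0,1],[0,0,0,0,0,0,0],[0,0,0,0,0,0,0],[0,0,0,0,0,0,0],[0,0,0,0,0,0,0],[0,0,0,0,0,0,0],[0,0,0,0,0,0,0],[0,0,0,0,0,0,0]]]'; python3 st.py
```

```text
time: 50.05
tool_pos: [0.4692, -0.1784, 0.033]
tool_rot: [0.001, 1.0, 0.002, 0.001]
contact_force: [-0.2, 1.1, 6.3]
gripper_width: 0.432
t 50.05 pos [ 0.4692 -0.1784  0.033 ] yaw 0.3 tz [ 0.002 -0.001 -1.   ] q1,q6 [-29.3 -29.6] F [-0.2  1.1  6.3] T [ 0.11 -0.03 -0.  ] w 0.432
```

```bash
python3 -m pendant '[[[0,0,0,0,0,0.04,0],[0,0,0,0,0,0.08,0],[0,0,0,0,0,0.1,0],[0,0,0,0,0,0.1,0],[0,0,0,0,0,0.06,0],[0,0,0,0.01,0.08,0,0],[0,0,0,0.016,0.13,0,0],[0,0,0,0.016,0.13,0,0],[0,0,0,0.016,0.13,0,0],[0,0,0,0.016,0.13,0,0],[0,0,0,0.016,0.13,0,0],[0,0,0,0.012,0.098,0,0],[0,0,0,0,0,0,0],[0,0,0,0,0,0,0]]]'; python3 st.py; python3 - <<'E'
from h import *
s=imaging.grab_frame("side")
cv2.imwrite("pics/r6.png",cv2.resize(s["frame"][140:300,230:370],None,fx=3.5,fy=3.5,interpolation=cv2.INTER_CUBIC))
E
```

```text
time: 51.8
tool_pos: [0.493, 0.0288, 0.1261]
tool_rot: [0.0, 1.0, 0.002, -0.001]
contact_force: [0.2, -0.7, -2.3]
gripper_width: 0.427
t 51.8 pos [0.493  0.0288 0.1261] yaw 0.3 tz [-0.001 -0.    -1.   ] q1,q6 [-5.3 -5.5] F [ 0.2 -0.7 -2.3] T [-0.02 -0.02 -0.  ] w 0.427
```

View pics/r6.png

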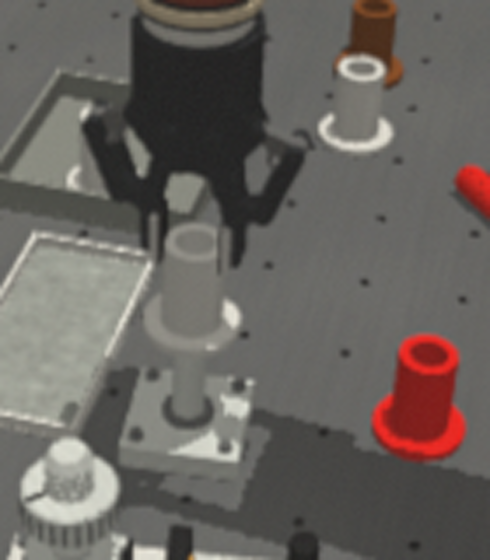

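Sleeve 2 is held upright over the pin, with the flange centred on it at (192,320). I lower it past the bad-sleeve level.

```bash
python3 -m pendant '[[[0,0,0,0.001,0,-0.03,0],[0,0,0,0,0,-0.04,0],[0,0,0,0,0,-0.04,0],[0,0,0,0,0,-0.03,0],[0,0,0,0,0,-0.02,0],[0,0,0,0,0,0,0]]]'; python3 st.py
```

```text
time: 52.6
tool_pos: [0.4935, 0.0293, 0.0861]
tool_rot: [-0.0, 1.0, 0.002, -0.0]
contact_force: [-0.8, 0.7, -2.2]
gripper_width: 0.43
t 52.6 pos [0.4935 0.0293 0.0861] yaw 0.3 tz [-0.001  0.    -1.   ] q1,q6 [-5.2 -5.5] F [-0.8  0.7 -2.2] T [0.24 0.04 0.05] w 0.43
```

```bash
python3 -m pendant '[[[0,0,0,0,0,-0.016,0],[0,0,0,0,0,-0.016,0],[0,0,0,0,0,-0.016,0],[0,0,0,0,0,0,0]]]'; python3 st.py
```

```text
time: 53.1
tool_pos: [0.4946, 0.0294, 0.0812]
tool_rot: [-0.0, 1.0, 0.003, -0.001]
contact_force: [-16.4, 2.6, 31.1]
gripper_width: 0.435
t 53.1 pos [0.4946 0.0294 0.0812] yaw 0.3 tz [-0.001  0.    -1.   ] q1,q6 [-5.2 -5.5] F [-16.4   2.6  31.1] T [ 0.47  3.58 -0.03] w 0.435
```

```bash
python3 -m pendant '[[[0,0,0,0,0,0.04,0],[0,0,0,-0.008,0,0.02,0],[0,0,0,0,0,0,0],[0,0,0,0,0,-0.02,0],[0,0,0,0,0,-0.02,0],[0,0,0,0,0,-0.01,0],[0,0,0,0,0,0,0]]]'; python3 st.py
```

```text
time: 53.98
tool_pos: [0.4937, 0.0294, 0.0813]
tool_rot: [-0.0, 1.0, 0.002, 0.001]
contact_force: [-6.3, 3.4, 20.1]
gripper_width: 0.429
t 53.98 pos [0.4937 0.0294 0.0813] yaw 0.3 tz [ 0.003  0.001 -1.   ] q1,q6 [-5.3 -5.5] F [-6.3  3.4 20.1] T [0.65 1.25 0.03] w 0.429
```

It stops at 24.3 mm above the seat again after the shift, so sleeve 2 is bad too. Into the box at (0.628,-0.303).

```bash
python3 -m pendant '[[[0,0,0,0,0,0.04,0],[0,0,0,0,0,0.08,0],[0,0,0,0,0,0.08,0],[0,0,0,0,0,0.04,0],[0,0,0,0.04,-0.1,0,0],[0,0,0,0.055,-0.136,0,0],[0,0,0,0.055,-0.136,0,0],[0,0,0,0.055,-0.136,0,0],[0,0,0,0.055,-0.136,0,0],[0,0,0,0.055,-0.136,0,0],[0,0,0,0.055,-0.136,0,0],[0,0,0,0.055,-0.136,0,0],[0,0,0,0.055,-0.136,0,0],[0,0,0,0.055,-0.136,0,0],[0,0,0,0,0,0,0],[0,0,0,0,0,0,0]]]'; python3 st.py
```

```text
time: 55.98
tool_pos: [0.6246, -0.3013, 0.1356]
tool_rot: [-0.001, 1.0, 0.002, -0.001]
contact_force: [0.2, 0.7, -2.0]
gripper_width: 0.429
t 55.98 pos [ 0.6246 -0.3013  0.1356] yaw 0.2 tz [-0.002  0.001 -1.   ] q1,q6 [-31.9 -32.1] F [ 0.2  0.7 -2. ] T [-0.02 -0.03 -0.03] w 0.429
```

```bash
python3 -m pendant '[[[0,0,0,0,-0.008,-0.05,0],[0,0,0,0,0,-0.1,0],[0,0,0,0,0,-0.1,0],[0,0,0,0,0,-0.076,0],[0,0,0,0,0,-0.04,0],[0,0,0,0,0,-0.018,0],[0,0,0,0,0,0,0],[0,0,0,0,0,0,0.7],[0,0,0,0,0,0,0.7],[0,0,0,0,0,0,0.7],[0,0,0,0,0,0.06,0.8],[0,0,0,0,0,0.12,1],[0,0,0,0,0,0.16,1],[0,0,0,0,0,0.16,1],[0,0,0,0,0,0.12,1],[0,0,0,0,0,0,1]]]'; python3 st.py; python3 - <<'E'
from h import *
t=imaging.grab_frame("top");s=imaging.grab_frame("side")
a=cv2.resize(t["frame"][120:275,230:450],None,fx=1.8,fy=1.8,interpolation=cv2.INTER_CUBIC)
b=cv2.resize(s["frame"][130:280,210:370],(400,375),interpolation=cv2.INTER_CUBIC)
o=np.zeros((375,800,3),np.uint8);o[:279,:396]=a;o[:,400:]=b;cv2.imwrite("pics/r7.png",o)
for n,f in(("t",t),("s",s)):
    m,(k,l,st,ce)=blobs(f)
    for i in range(1,k):
        if 60<st[i,4]<500: print(n,st[i].tolist(),ce[i].round(1).tolist())
E
```

```text
time: 57.98
tool_pos: [0.6275, -0.305, 0.2017]
tool_rot: [0.002, 1.0, 0.002, 0.004]
contact_force: [-0.0, 0.0, -1.0]
gripper_width: 1.0
t 57.98 pos [ 0.6275 -0.305   0.2017] yaw 0.3 tz [ 0.007 -0.005 -1.   ] q1,q6 [-32.  -32.3] F [-0.  0. -1.] T [ 0.03 -0.01 -0.  ] w 1.0
t [210, 121, 17, 17, 216] [217.9, 129.3]
t [336, 140, 30, 42, 377] [350.6, 165.0]
t [396, 218, 14, 19, 95] [403.6, 228.9]
s [126, 143, 16, 9, 61] [133.0, 147.6]
s [321, 173, 21, 10, 86] [331.5, 178.7]
s [245, 214, 21, 9, 79] [254.4, 217.2]
s [236, 265, 28, 25, 384] [249.8, 277.7]
s [227, 295, 10, 24, 86] [231.8, 306.3]
s [189, 363, 12, 27, 106] [194.8, 376.6]
```

View pics/r7.png

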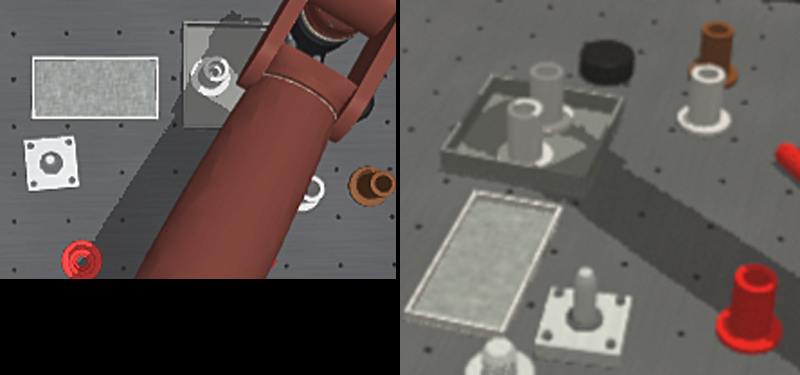

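Both bad sleeves stand in the box (side crop (525,130) and (548,95)). Sleeve 3 is unmoved (side blob (331.5,178.7), as at the start). I go to it.

```bash
python3 -m pendant '[[[0,0,0,-0.103,-0.034,0,1],[0,0,0,-0.103,-0.034,0,1],[0,0,0,-0.103,-0.034,0,1],[0,0,0,-0.103,-0.034,0,1],[0,0,0,-0.103,-0.034,0,1],[0,0,0,-0.103,-0.034,0,1],[0,0,0,-0.103,-0.034,0,1],[0,0,0,0,0,0,1],[0,0,0,0,0,0,1]]]'; python3 st.py
```

```text
time: 59.2
tool_pos: [0.4453, -0.3627, 0.1948]
tool_rot: [-0.001, 1.0, 0.002, -0.0]
contact_force: [-0.4, 0.4, -0.2]
gripper_width: 1.0
t 59.2 pos [ 0.4453 -0.3627  0.1948] yaw 0.3 tz [-0.001  0.002 -1.   ] q1,q6 [-46.6 -46.9] F [-0.4  0.4 -0.2] T [ 0.03 -0.03 -0.03] w 1.0
```

Down to 0.032 (-0.163 m = -0.652), then grip.

```bash
python3 -m pendant '[[[0,0,0,0,-0.003,-0.08,1],[0,0,0,0,0,-0.1,1],[0,0,0,0,0,-0.12,1],[0,0,0,0,0,-0.12,1],[0,0,0,0,0,-0.12,1],[0,0,0,0,0,-0.075,1],[0,0,0,0,0,-0.037,1],[0,0,0,0,0,0,1],[0,0,0,0,0,0,0],[0,0,0,0,0,0,0],[0,0,0,0,0,0,0],[0,0,0,0,0,0,0],[0,0,0,0,0,0,0],[0,0,0,0,0,0,0],[0,0,0,0,0,0,0]]]'; python3 st.py
```

```text
time: 61.08
tool_pos: [0.4461, -0.3649, 0.0347]
tool_rot: [0.001, 1.0, 0.002, 0.001]
contact_force: [-0.5, 0.8, 5.2]
gripper_width: 0.437
t 61.08 pos [ 0.4461 -0.3649  0.0347] yaw 0.3 tz [ 0.002 -0.002 -1.   ] q1,q6 [-46.7 -46.9] F [-0.5  0.8  5.2] T [ 0.12  0.2  -0.03] w 0.437
```

```bash
python3 -m pendant '[[[0,0,0,0,0,0.04,0],[0,0,0,0,0,0.08,0],[0,0,0,0,0,0.1,0],[0,0,0,0,0,0.1,0],[0,0,0,0,0,0.05,0],[0,0,0,0.016,0.1,0,0],[0,0,0,0.016,0.14,0,0],[0,0,0,0.016,0.14,0,0],[0,0,0,0.016,0.14,0,0],[0,0,0,0.016,0.14,0,0],[0,0,0,0.016,0.14,0,0],[0,0,0,0.016,0.14,0,0],[0,0,0,0.016,0.14,0,0],[0,0,0,0.016,0.14,0,0],[0,0,0,0.016,0.14,0,0],[0,0,0,0.016,0.14,0,0],[0,0,0,0.016,0.07,0,0],[0,0,0,0,0,0,0],[0,0,0,0,0,0,0]]]'; python3 st.py
```

```text
time: 63.45
tool_pos: [0.493, 0.0278, 0.1253]
tool_rot: [0.0, 1.0, 0.002, -0.0]
contact_force: [0.5, -0.8, -0.7]
gripper_width: 0.435
t 63.45 pos [0.493  0.0278 0.1253] yaw 0.2 tz [-0.001 -0.    -1.   ] q1,q6 [-5.4 -5.6] F [ 0.5 -0.8 -0.7] T [ 0.02 -0.02 -0.02] w 0.435
```

```bash
python3 -m pendant '[[[0,0,0,0.001,0.005,-0.03,0],[0,0,0,0,0,-0.04,0],[0,0,0,0,0,-0.04,0],[0,0,0,0,0,-0.03,0],[0,0,0,0,0,-0.01,0],[0,0,0,0,0,-0.016,0],[0,0,0,0,0,-0.016,0],[0,0,0,0,0,0,0]]]'; python3 st.py
```

```text
time: 64.45
tool_pos: [0.4935, 0.0295, 0.0798]
tool_rot: [0.0, 1.0, 0.002, 0.0]
contact_force: [1.0, -1.5, -3.2]
gripper_width: 0.432
t 64.45 pos [0.4935 0.0295 0.0798] yaw 0.3 tz [ 0. -0. -1.] q1,q6 [-5.2 -5.5] F [ 1.  -1.5 -3.2] T [-0.36 -0.24  0.01] w 0.432
```

```bash
python3 - <<'E'
from h import *
s=imaging.grab_frame("side")
cv2.imwrite("pics/r8.png",cv2.resize(s["frame"][140:300,230:370],None,fx=3.5,fy=3.5,interpolation=cv2.INTER_CUBIC))
E
```

```text
(no output)
```

View pics/r8.png

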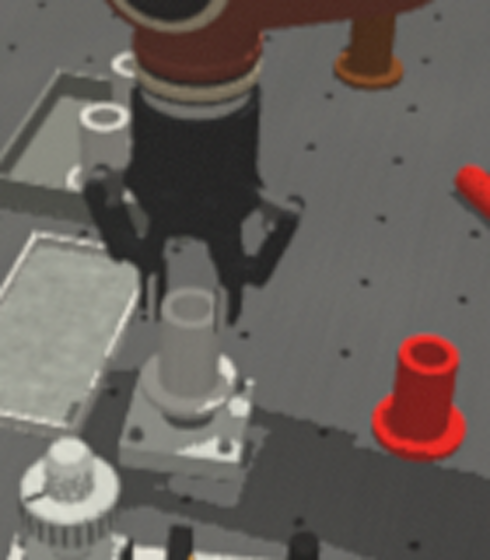

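At 0.0798 it is already below the bad stop level with no load. The sleeve is on the pin at (190,350), held upright. I continue down to the shoulder.

```bash
python3 -m pendant '[[[0,0,0,0,0,-0.02,0],[0,0,0,0,0,-0.02,0],[0,0,0,0,0,-0.02,0],[0,0,0,0,0,-0.016,0],[0,0,0,0,0,-0.012,0],[0,0,0,0,0,-0.008,0],[0,0,0,0,0,0,0]]]'; python3 st.py
```

```text
time: 65.38
tool_pos: [0.4944, 0.0289, 0.0588]
tool_rot: [0.001, 1.0, 0.002, 0.0]
contact_force: [-5.2, -5.1, 13.8]
gripper_width: 0.436
t 65.38 pos [0.4944 0.0289 0.0588] yaw 0.3 tz [ 0.    -0.002 -1.   ] q1,q6 [-5.2 -5.5] F [-5.2 -5.1 13.8] T [-0.82  1.17  0.1 ] w 0.436
```

It seats at 0.0588 (expected 0.0587), so sleeve 3 is good. Lift and carry to the tray centre (0.614,-0.042).

```bash
python3 -m pendant '[[[0,0,0,0,0,0.04,0],[0,0,0,0,0,0.08,0],[0,0,0,0,0,0.08,0],[0,0,0,0,0,0.07,0],[0,0,0,0,0,0.02,0],[0,0,0,0.08,-0.048,0,0],[0,0,0,0.08,-0.048,0,0],[0,0,0,0.08,-0.048,0,0],[0,0,0,0.08,-0.048,0,0],[0,0,0,0.08,-0.048,0,0],[0,0,0,0.08,-0.048,0,0],[0,0,0,0,0,0,0],[0,0,0,0,0,0,0]]]'; python3 st.py
```

```text
time: 67.0
tool_pos: [0.6125, -0.0418, 0.1278]
tool_rot: [-0.0, 1.0, 0.002, -0.001]
contact_force: [-0.3, 0.0, -2.1]
gripper_width: 0.434
t 67.0 pos [ 0.6125 -0.0418  0.1278] yaw 0.3 tz [-0.002  0.001 -1.   ] q1,q6 [-10.9 -11.1] F [-0.3  0.  -2.1] T [-0.02  0.01 -0.  ] w 0.434
```

```bash
python3 -m pendant '[[[0,0,0,0.006,0,-0.05,0],[0,0,0,0,0,-0.09,0],[0,0,0,0,0,-0.09,0],[0,0,0,0,0,-0.07,0],[0,0,0,0,0,-0.036,0],[0,0,0,0,0,-0.018,0],[0,0,0,0,0,0,0],[0,0,0,0,0,0,0.7],[0,0,0,0,0,0,0.7],[0,0,0,0,0,0,0.7],[0,0,0,0,0,0.06,0.8],[0,0,0,0,0,0.12,1],[0,0,0,0,0,0.16,1],[0,0,0,0,0,0.16,1],[0,0,0,-0.1,0,0.1,1],[0,0,0,-0.1,-0.15,0,1],[0,0,0,-0.1,-0.2,0,1],[0,0,0,-0.1,-0.2,0,1],[0,0,0,-0.05,-0.2,0,1],[0,0,0,0,-0.1,0,1]]]'; python3 st.py; python3 - <<'E'
from h import *
t=imaging.grab_frame("top");s=imaging.grab_frame("side")
a=cv2.resize(t["frame"][110:275,100:450],(400,189),interpolation=cv2.INTER_CUBIC)
b=cv2.resize(s["frame"][110:410,170:370],None,fx=2,fy=2,interpolation=cv2.INTER_CUBIC)
o=np.zeros((600,800,3),np.uint8);o[:189,:400]=a;o[:,400:]=b;cv2.imwrite("pics/r9.png",o)
E
```

```text
time: 69.5
tool_pos: [0.5017, -0.2573, 0.1918]
tool_rot: [0.001, 1.0, 0.001, 0.001]
contact_force: [0.3, -0.8, 1.1]
gripper_width: 0.998
t 69.5 pos [ 0.5017 -0.2573  0.1918] yaw 0.1 tz [ 0.002 -0.001 -1.   ] q1,q6 [-34.7 -34.8] F [ 0.3 -0.8  1.1] T [-0.   -0.   -0.02] w 0.998
```

View pics/r9.png

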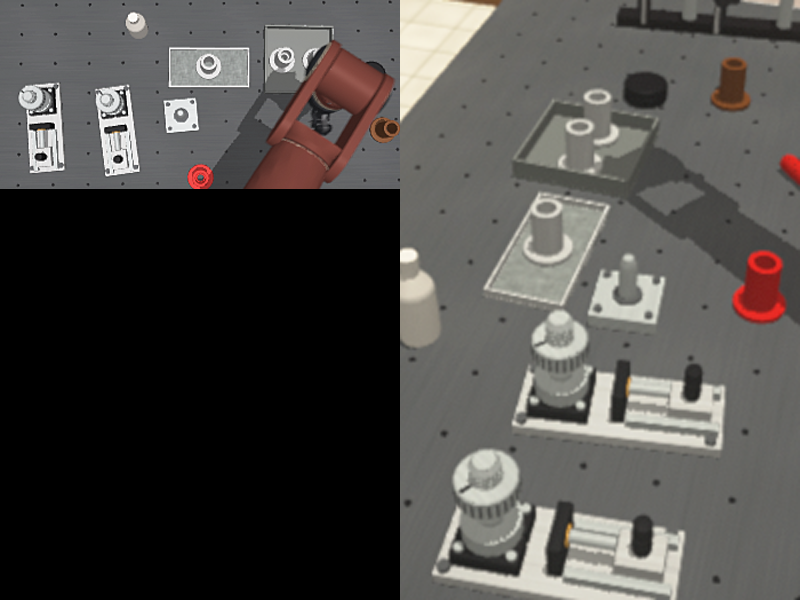

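The last view shows one sleeve upright in the tray (top view (208,65)) and two in the box. Both rings are down, both slides are sprung back, and the bystanders are in place. I hand it in.

```bash
python3 -c "
from plant import manip
print(manip.job_done())"; python3 st.py
```

```text
the job is handed in; nothing more can be done
None
the job is handed in; nothing more can be done
```

The job is finished and handed in at about 70 s of the 210 s allowed; the hand-in gave no verdict.

- **Right stud (good):** the ring gauge ran down about 690° (1.9 turns) and then stopped dead at 1.64 N·m. I stamped this one only: the slide moved 32.1 mm and pressed 22 N against its stop, then sprang back once released.
- **Left stud (short):** the ring stopped dead at about 310° (1.67 N·m). I did not touch its slide.
- **Sleeves:** three were present.
  - Two stopped 24–25 mm above the pin's shoulder, and again after I lifted, shifted and retried each one. Both are standing in the reject box.
  - The third slid right down to the shoulder and is standing upright in the aluminium tray.

**Last pictures:** one sleeve is upright in the tray and two are in the box. Both rings are down, both slides are back, and the gripper is clear of everything. The bottle and lens case look unmoved. The arm hid most of the screwdriver, but I never worked near it.

No check failed. I read the ring stops from torque and turn count, because the joint values themselves are not readable.

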